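# Hold the gate of a board test fixture down

## Robot

A 6-joint arm with a two-finger parallel gripper is mounted at the origin on the work surface. World frame = base frame: x ahead of the robot, y to its left, z up, the work surface at z = 0. Lengths are in m, angles in rad, forces in N, time in s.
With the tool pointing down it reaches from about 0.275 to 0.725 m from the base axis. Payload 5.6 kg.
Tool frame: the origin (TCP) lies midway between the tips of the shut fingers; the grasp point (between the pads) lies 19 mm behind it (robot.hold_point_z is the distance from the TCP to the grasp point, in m); z points along the fingers, y is the direction in which the jaws open and shut (so a half turn about z gives the same grasp; the last joint's range is limited). The gripper opens to 85 mm and grips with 20 to 120 N. Pads are 22 mm wide; open, the fingers measure 114 mm over their backs; the gripper's body (76 mm by 85 mm) begins 54 mm behind the grasp point. The pads swing forward as they close: fully open they stand 13 mm farther back than shut.
Start: joints at [-0.914, 0.255, 0.108, 0, -1.424, -0.285], TCP at [0.2, -0.512, 0.198] pointing down, gripper open.
Joint ranges: [-2.95, 2.95], [-1.21, 1.97], [-1.09, 1.5], [-2.87, 1.71], [-2.94, -0.07], [-3.05, 3.05]. Speed limits (rad/s): [2.57, 2.57, 3.14, 3.14, 3.14, 3.14].

## Interface

Orientations are given as a unit quaternion [w, x, y, z].
In Python, from workcell import robot gives the robot as it stands. The module is installed in compiled form; this text tells all that it offers.
- The arm moves only by the tool step_arm, never from a script. Its argument "moves" is one flat list of numbers, 7 for each row, row after row: the turn, a rotation vector about the tool's x, y, z in units of 10 degrees (1.0 is 10 degrees), then the shift along the tool's x, y, z in units of 60 mm (1.0 is 60 mm), then the finger opening in mm, from 0 to 85.4. A call has 1 to 12 rows; each row shifts and turns the commanded pose from where the row before left it, along the tool's axes as they then stand; what a row does not reach is not made up. A row lasts 1/8 s, in which the tool goes at most 62.5 mm and 10.7 degrees, less where a joint would pass 70% of its speed; a pose out of reach is approached as far as the arm can. A call is refused whole if a number of a shift passes 1 or a number of a turn 1, either way. A call with a gripper value outside its range is refused whole. The fingers move at their own pace and stop on an object; the grip force is fixed at half the most. Time passes only in rows, so rows that do not move let the fingers close. It gives the time, the measured TCP pose, the force and the opening at its end, in the units of the state.
- robot.get_state(): the state, without advancing time (a new reading comes with each control period).
- robot.snapshot(name): name is "scene" or "top" or "wrist"; returns (picture, depth): 420x560x3 uint8, red, green, blue; 420x560 float32, m along the optical axis (not along the pixel's ray), 0 where there is no reading.
- robot.camera_info(name): a dict with "vfov" (degrees; the focal length in pixels is half the picture's height over the tangent of half this angle, whatever the lens; pixels are square), "cx", "cy" (the principal point, pixels), "world_to_cam" (4x4, takes a point from world to camera coordinates). Camera axes: x right, y down, z forward; pixel columns grow to the right and rows downward; lengths in m; the calibration is good to about 2 mm. A picture is of the moment at which its call begins: read the wrist's pose just before it. camera_info takes no time and is no camera call; for the wrist camera it gives the pose at the moment of the call.
- robot.close_job(): hands the job in, once; it reports no verdict.
The state is a dict: "time": time; "q": joint angles; "joint_velocities": joint speeds; "joint_torque": joint torques, N m; "ee_pos": TCP position; "ee_rot": TCP orientation; "force": force on the tool from outside, world axes, zero at the start; "torque": the same for the moment, N m; "grip_width": finger opening in m.
Only numpy, scipy, OpenCV 4.12 (cv2) and the standard library are available. Lean on these libraries where they do the work, as an engineer would, in place of code of your own. Each camera call takes 0.05 s, during which the arm holds its last target.

## Task

A loose heat sink has been left on the circuit board in the test fixture: lift it off and set it down, fins up, in the parts tray, leaving the board in its nest. Then swing the spring-loaded gate down by its handle without slamming it, until it is fully down on its stops and the board is pressed onto the test probes, and keep it there for at least three seconds. The gate has no latch and springs open when let go, so finish while still holding it fully down; do not disturb the other things on the bench.

Things in the scene. Friction and masses are not known exactly. Their poses are not given: they have to be found in the camera images.
- hinge (a point): Centre of the gate's hinge axis on the fixed test fixture (a grey box 190 x 200 x 70 mm with a black top, near the middle of the bench, turned up to 15 degrees), 110 mm above the bench. x points level to the fixture's back, y along the hinge axis, z up. The box's front face is 160 mm in front of this point, its back face 30 mm behind.
- gate (a joint): Gate angle q in rad: 0 = standing open, leaning 15 degrees back past upright, where its spring keeps it; 1.83 = level, fully down on its stops (swings towards the robot). The handle's bar is then 195*cos(1.83-q) mm in front of the hinge axis and 195*sin(1.83-q) mm above it. The spring pushes the bar back with about 2 N at first, 10 N near the board, 13 N fully down.
- gate_frame: The gate that swings on the fixture: aluminium frame 170 x 135 mm with a clear plate, and four white pusher pins 25 mm long that press on the board. Origin on the hinge axis; x points from the handle to the hinge axis, y along the axis. The frame ends 145 mm from the axis; its handle reaches on.
- bar (a point): Middle of the gate's handle bar: a round bar 14 mm thick and 130 mm long, parallel to the hinge axis and 195 mm from it, 50 mm beyond the frame's edge on two arms 124 mm apart. Pinched from above at its middle, it turns between the fingers as the gate swings; it can also be pushed.
- carrier (a joint): Travel in m of the sprung plate that carries the board: 0 = up, the board clear of the probes; about 0.006 with the gate fully down (its own limit is 0.0075). It cannot be seen well from outside; it follows from the gate being fully down.
- nest (a point): Where the centre of the board's underside rests on the fixture, 86 mm above the bench and 85 mm in front of the hinge axis. Axes as those of the hinge. Low aluminium locators stand round the board's edge, 3 mm higher than its top.
- board_top (a point): Centre of the top face of the loose green circuit board, 112 x 124 mm, 2 mm thick, lying in the nest between the locators. Three capacitors up to 20 mm tall and a connector stand along its back edge (38 to 54 mm behind its centre); the rest is flat.
- heatsink_mid (a point): Centre (half-way up) of the loose finned aluminium heat sink, 50 mm along its x (along the fins), 44 mm along its y, 32 mm high, about 0.08 kg, z up through the fins. It lies base down on the flat front part of the board, turned by up to 20 degrees against the fixture. It can be gripped from above across the 44 mm between its outer fins.
- tray_in (a point): Centre of the inner floor, 4 mm above the bench, of the fixed open black parts tray: 130 mm along its x, 150 mm along its y, walls 4 mm thick and 35 mm high. It stands to the left or right of the fixture.
- meter: Bystander: hand-held meter lying on the bench, 170 x 85 x 34 mm, on the other side of the fixture from the tray. Origin at the centre of its underside, x along its length.
- bottle: Bystander: white plastic bottle, 48 mm in diameter, 120 mm tall. Origin at the centre of its underside.
- jar: Bystander: clear jar with a grey cap, 52 mm in diameter, 55 mm tall. Origin at the centre of its underside.
- driver: Bystander: black-handled screwdriver 170 mm long lying on the bench behind the fixture. Origin under its middle, x along it.
Not all that is in view belongs to the job. Of the things that look like the part that bears tray_in, the largest one is meant.

How it is judged:
By the outcome, as a careful person would: the job done as asked, in the order asked, and still so for the second after the job is handed in, while the arm keeps its last pose, push and grip.
It also fails if it takes over 64 s, if anything falls off the work surface, if the arm or the gripper's body presses on something with over 40 N, if the wrist force passes 120 N, or if a joint passes its speed limit or range.

## Working session

There is one attempt and no reset: what is moved stays moved. The work goes in short steps, Python scripts to look and compute and a tool call to move; the robot and the scene stay as the last step left them, time stands still between calls to the robot, and variables do not carry over. Pictures are saved under pics/ and viewed, and the job is handed in when it is done.

Besides the shell and the picture viewer there is one more tool, called after ">>>" as name(argument=value, ...) on one line, values as JSON. step_arm: Moves the arm, as the interface text tells. Its arguments: {"type":"object","properties":{"moves":{"type":"array"}},"required":["moves"]}

```bash
mkdir -p pics; cat > h.py <<'E'
import numpy as np, cv2
from workcell import robot
def cam(n):
    i=robot.camera_info(n); f=210/np.tan(np.radians(i['vfov'])/2); return f,i['cx'],i['cy'],np.array(i['world_to_cam'])
def ray(n,u,v,c=None):
    f,cx,cy,T=c or cam(n); d=np.array([(u-cx)/f,(v-cy)/f,1]); R=T[:3,:3]; return -R.T@T[:3,3], R.T@d
def onz(n,u,v,z,c=None):
    o,d=ray(n,u,v,c); return o+d*(z-o[2])/d[2]
def proj(n,p,c=None):
    f,cx,cy,T=c or cam(n); q=T[:3,:3]@np.array(p)+T[:3,3]; return np.array([cx+f*q[0]/q[2],cy+f*q[1]/q[2]])
def cloud(n,D,c=None):
    f,cx,cy,T=c or cam(n); v,u=np.mgrid[:420,:560]; P=np.stack([(u-cx)/f*D,(v-cy)/f*D,D],-1); return (P-T[:3,3])@T[:3,:3]
def save(a,name): cv2.imwrite('pics/'+name,a[...,::-1])
E
python3 - <<'E'
from h import *
print({k:np.round(v,3) for k,v in robot.get_state().items()}, robot.hold_point_z)
for n in ['scene','top','wrist']:
    c=cam(n);p,d=robot.snapshot(n); save(p,n+'0.png'); np.savez(n+'0.npz',p=p,d=d,T=c[3]); print(n,c[:3],(-c[3][:3,:3].T@c[3][:3,3]).round(3),c[3][2,:3].round(3))
E
```

```text
{'time': np.float64(0.0), 'q': array([-0.914,  0.256,  0.107, -0.   , -1.424, -0.285]), 'joint_velocities': array([ 0.   ,  0.001, -0.001,  0.001, -0.001,  0.002]), 'joint_torque': array([-2.0000e-03, -3.8662e+01,  2.3793e+01,  5.3650e+00, -6.0000e-03,
       -0.0000e+00]), 'ee_pos': array([ 0.2  , -0.512,  0.198]), 'ee_rot': array([-0.   , -0.185,  0.983,  0.001]), 'force': array([-0.685,  0.073,  0.143]), 'torque': array([0.052, 0.007, 0.021]), 'grip_width': np.float64(0.085)} 0.0187
scene (np.float64(395.7174794329877), 284.7087612315656, 216.34920338604402) [0.88  0.373 1.041] [-0.33  -0.455 -0.827]
top (np.float64(434.5196152884692), 278.716553137532, 212.30189927952424) [ 0.512 -0.087  1.387] [ 0.046  0.001 -0.999]
wrist (np.float64(326.1315690686744), 274.16170973523595, 206.23026371503116) [ 0.136 -0.537  0.373] [ 0.255  0.101 -0.962]
```

View pics/top0.png

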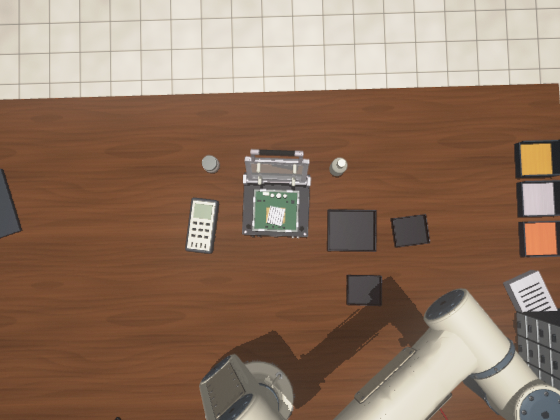

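View pics/scene0.png

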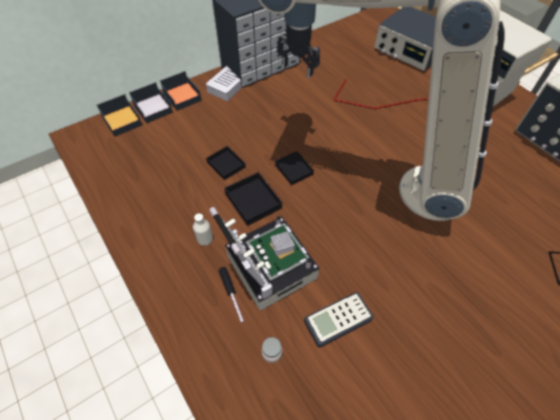

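View pics/wrist0.png

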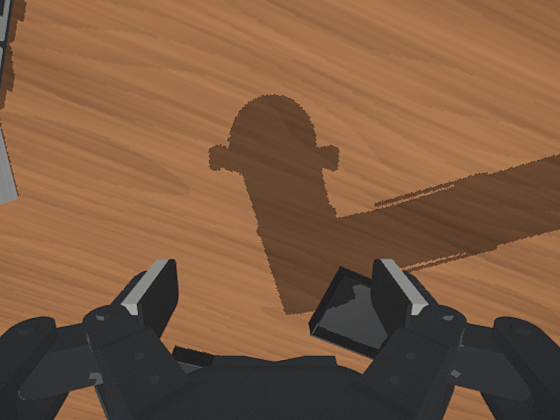

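The top view shows the fixture at (277,208), with the gate leaning back to (277,155). Three things could be taken for the tray: black trays at (352,230), (410,230) and (363,290). The coloured bins at (537,160–240) are far off. (352,230) is the largest, and it also stands beside the fixture, opposite the meter at (202,225). The heat sink is at (276,215). I'll check these in a close crop.

```bash
python3 - <<'E'
from h import *
z=np.load('top0.npz');p,d=z['p'],z['d'];P=cloud('top',d)
save(cv2.resize(p[140:310,180:440],None,fx=3,fy=3,interpolation=cv2.INTER_CUBIC),'crop.png')
# tray candidates: dark mask on bench
g=p.max(-1); m=((g<60)&(P[...,2]<0.05)).astype(np.uint8); m[:,:320]=0;m[:,440:]=0;m[310:]=0
cs,_=cv2.findContours(m,cv2.RETR_EXTERNAL,cv2.CHAIN_APPROX_NONE)
for c in cs:
    if cv2.contourArea(c)>200:
        r=cv2.minAreaRect(c); b=cv2.boxPoints(r); w=np.array([onz('top',*q,.035)[:2] for q in b]); print(np.round(r[0],1),np.round(r[1],1),w.mean(0).round(4),[np.linalg.norm(w[i]-w[i-1]).round(3) for i in (1,2)], np.degrees(np.arctan2(*(w[1]-w[0])[::-1])).round(1))
# fixture black top height / heatsink
for (u,v) in [(276,215),(262,222),(295,222),(248,210),(248,233),(352,230),(276,153),(276,152),(248,181)]:
    print((u,v),P[v,u].round(4),p[v,u])
E
```

```text
[364. 290.] [30. 34.] [ 0.3258 -0.3425] [np.float64(0.105), np.float64(0.092)] -91.7
(276, 215) [ 0.5629 -0.0781  0.0971] [242 240 241]
(262, 222) [ 0.5435 -0.0357  0.0926] [102 135 108]
(295, 222) [ 0.5407 -0.1341  0.088 ] [102 135 107]
(248, 210) [0.5814 0.0064 0.0742] [96 93 93]
(248, 233) [0.512  0.0085 0.0701] [97 93 93]
(352, 230) [ 0.5118 -0.3174  0.0045] [86 83 83]
(276, 153) [ 0.7103 -0.0841  0.3044] [61 56 54]
(276, 152) [ 0.7121 -0.0842  0.3083] [62 59 56]
(248, 181) [0.6646 0.0012 0.115 ] [204 200 203]
```

View pics/crop.png

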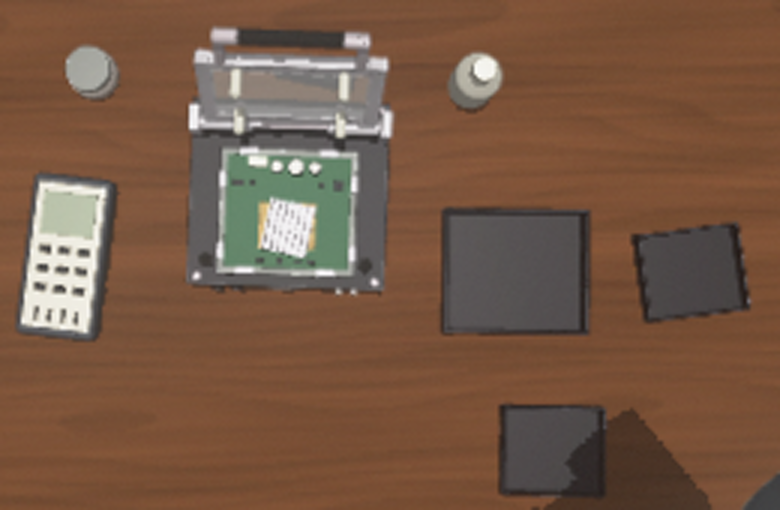

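The largest tray is the one at crop (515,270), about 147x122 px at 3x. The other two are clearly smaller. The heat sink is at crop (287,228), with its fins slightly tilted. Next I'll measure the tray, fixture, bar and sink.

```bash
python3 - <<'E'
from h import *
z=np.load('top0.npz');p,d=z['p'],z['d'];P=cloud('top',d)
hsv=cv2.cvtColor(p,cv2.COLOR_RGB2HSV)
def rects(m,zz,amin,win):
    k=np.zeros_like(m,np.uint8);u0,u1,v0,v1=win;k[v0:v1,u0:u1]=m[v0:v1,u0:u1]
    k=cv2.morphologyEx(k,cv2.MORPH_CLOSE,np.ones((3,3),np.uint8))
    for c in cv2.findContours(k,cv2.RETR_EXTERNAL,cv2.CHAIN_APPROX_NONE)[0]:
        if cv2.contourArea(c)>amin:
            r=cv2.minAreaRect(c); b=cv2.boxPoints(r); w=np.array([onz('top',*q,zz)[:2] for q in b]); print(np.round(r[0],1),w.mean(0).round(4),'corners',w.round(3).tolist(),[np.linalg.norm(w[i]-w[i-1]).round(3) for i in (1,2)], np.degrees(np.arctan2(*(w[1]-w[0])[::-1])).round(1))
dark=(hsv[...,1]<60)&(hsv[...,2]<110)
print('tray');rects(dark,.035,200,(315,390,200,260))
rects(dark,.035,200,(385,440,205,255))
print('fixture');rects(((hsv[...,1]<60)|(abs(hsv[...,0].astype(int)-60)<25)),.07,500,(236,316,184,245))
print('white sink');rects((hsv[...,2]>195)&(hsv[...,1]<30),.118,60,(262,292,200,235))
print('board');rects((abs(hsv[...,0].astype(int)-65)<20)&(hsv[...,1]>60),.088,200,(245,305,185,235))
# bar depth
m=(P[...,2]>.27)&(P[...,2]<.33); m[:,:235]=0;m[:,320:]=0;m[200:]=0
v,u=np.nonzero(m); print('bar',P[m].mean(0),P[m].min(0),P[m].max(0),u.min(),u.max(),v.min(),v.max())
m=np.zeros_like(m);m[185:240,240:315]=1
m&=P[...,2]>.103; print('sink pts',m.sum(),P[m].mean(0),P[m].min(0),P[m].max(0))
save(cv2.resize(p[180:245,235:320],None,fx=9,fy=9,interpolation=cv2.INTER_CUBIC),'crop2.png')
E
```

```text
tray
[351.5 229.5] [ 0.5136 -0.3108] corners [[0.452, -0.236], [0.579, -0.24], [0.575, -0.386], [0.448, -0.381]] [np.float64(0.127), np.float64(0.146)] -2.0
[410.5 230.4] [ 0.5054 -0.494 ] corners [[0.545, -0.437], [0.555, -0.544], [0.466, -0.551], [0.456, -0.444]] [np.float64(0.107), np.float64(0.09)] -84.6
fixture
[275.9 209.9] [ 0.5798 -0.078 ] corners [[0.504, 0.027], [0.666, 0.019], [0.655, -0.184], [0.493, -0.175]] [np.float64(0.162), np.float64(0.204)] -2.9
white sink
[275.4 215.4] [ 0.5611 -0.0765] corners [[0.543, -0.049], [0.591, -0.062], [0.579, -0.104], [0.531, -0.091]] [np.float64(0.05), np.float64(0.044)] -15.6
board
[275.7 210.1] [ 0.5782 -0.0774] corners [[0.529, -0.015], [0.634, -0.021], [0.627, -0.14], [0.522, -0.134]] [np.float64(0.106), np.float64(0.12)] -3.2
bar [ 0.71053537 -0.08423875  0.30261932] [ 0.69583639 -0.15038079  0.27051048] [ 0.72316196 -0.01764677  0.31181744] 250 302 149 160
sink pts 198 [ 0.57002234 -0.08306039  0.20566248] [ 0.51151749 -0.17818533  0.1030073 ] [0.64756317 0.01104046 1.38683636]
```

View pics/crop2.png

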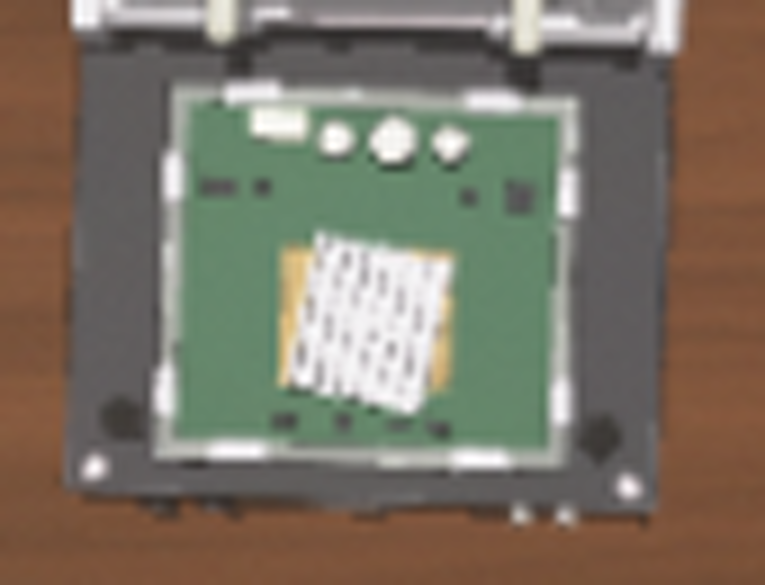

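Sink centre is (0.561, −0.077) with yaw −15.6° and a 50x44 footprint, which matches the description. Tray centre is (0.514, −0.311). Now I'll move above the sink.

>>> step_arm(moves=[0, 0, 0, -0.69, 0.38, -0.07, 85, 0, 0, 0, -0.69, 0.38, -0.07, 85, 0, 0, 0, -0.69, 0.38, -0.07, 85, 0, 0, 0, -0.69, 0.38, -0.07, 85, 0, 0, 0, -0.69, 0.38, -0.07, 85, 0, 0, 0, -0.69, 0.38, -0.07, 85, 0, 0, 0, -0.69, 0.38, -0.07, 85, 0, 0, 0, -0.69, 0.38, -0.07, 85, 0, 0, 0, -0.69, 0.38, -0.07, 85, 0, 0, 0, -0.69, 0.38, -0.07, 85, 0, 0, 0, -0.69, 0.38, -0.07, 85, 0, 0, 0, -0.69, 0.38, -0.07, 85])

```text
time: 1.65
ee_pos: [0.5639, -0.0757, 0.2488]
ee_rot: [-0.0, -0.185, 0.983, 0.0]
force: [0.4, -0.3, 0.5]
grip_width: 0.0848
```

>>> step_arm(moves=[0, 0, 0.92, 0, 0, 0, 85, 0, 0, 0.92, 0, 0, 0, 85, 0, 0, 0.92, 0, 0, 0, 85, 0, 0, 0.94, 0, 0, 0, 85, 0, 0, 0, 0, 0, 0, 85, 0, 0, 0, 0, 0, 0, 85])

```text
time: 2.4
ee_pos: [0.5632, -0.077, 0.2487]
ee_rot: [-0.0, 0.135, 0.991, -0.0]
force: [1.0, -0.0, -0.1]
grip_width: 0.0851
```

```bash
cat >> h.py <<'E'
from scipy.spatial.transform import Rotation as Ro
def pose():
    s=robot.get_state(); w,x,y,z=s['ee_rot']; return np.array(s['ee_pos']),Ro.from_quat([x,y,z,w])
def go(target,xang=None):
    p,R=pose(); dd=R.inv().apply(np.array(target)-p)/.06; print('pos',p.round(4),'tool axes x',R.as_matrix()[:,0].round(3),'z',R.as_matrix()[:,2].round(3)); print('shift units (now axes)',dd.round(3))
    if xang is not None:
        a=np.radians(xang); X=np.array([np.cos(a),np.sin(a),0]);Z=np.array([0,0,-1.]);G=Ro.from_matrix(np.stack([X,np.cross(Z,X),Z],1))
        print('turn units',np.degrees((R.inv()*G).as_rotvec()).round(2)/10,'shift units (after turn)',(G.inv().apply(np.array(target)-p)/.06).round(3))
E
python3 - <<'E'
from h import *
go([.561,-.0765,.25],164.4)
c=cam('wrist');p,d=robot.snapshot('wrist'); save(p,'w1.png'); np.savez('w1.npz',p=p,d=d)
for n,q in [('sink',(.561,-.0765,.120))]: print(proj('wrist',q,c))
P=cloud('wrist',d,c); np.save('w1P.npy',P)
E
```

```text
pos [ 0.5632 -0.077   0.2487] tool axes x [-0.964  0.268  0.   ] z [-0.  0. -1.]
shift units (now axes) [ 0.038 -0.001 -0.022]
turn units [-0.001 -0.002  0.008] shift units (after turn) [ 0.038 -0.002 -0.022]
[273.9336324  185.83198313]
```

View pics/w1.png

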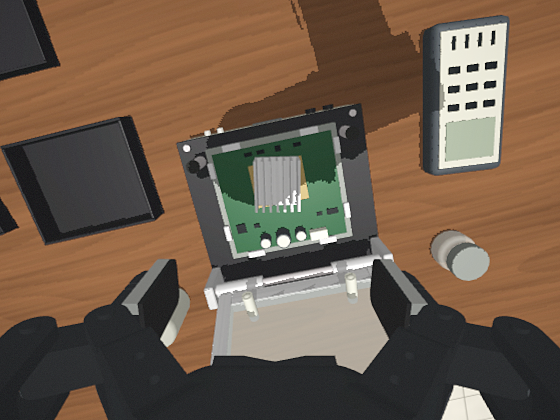

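The wrist view shows the sink at (277,183) with its fins vertical in the picture. That means the jaws are aligned, and it agrees with the predicted (274,186). Descending to grip.

>>> step_arm(moves=[0, 0, 0, 0.04, 0.02, 0.35, 85, 0, 0, 0, 0, 0, 0.45, 85, 0, 0, 0, 0, 0, 0.45, 85, 0, 0, 0, 0, 0, 0.45, 85, 0, 0, 0, 0, 0, 0.4, 85, 0, 0, 0, 0, 0, 0.3, 85, 0, 0, 0, 0, 0, 0.2, 85, 0, 0, 0, 0, 0, 0, 85, 0, 0, 0, 0, 0, 0, 85])

```text
time: 3.58
ee_pos: [0.5619, -0.0753, 0.0937]
ee_rot: [0.001, 0.136, 0.991, 0.0]
force: [-0.3, 1.2, -0.3]
grip_width: 0.0849
```

```bash
python3 - <<'E'
from h import *
go([.561,-.0765,.091],164.4)
p,d=robot.snapshot('wrist'); save(p,'w2.png')
E
```

```text
pos [ 0.5619 -0.0753  0.0937] tool axes x [-0.963  0.27  -0.001] z [ 0.001 -0.    -1.   ]
shift units (now axes) [ 0.009 -0.024  0.046]
turn units [ 0.001  0.008 -0.007] shift units (after turn) [ 0.009 -0.024  0.046]
```

View pics/w2.png

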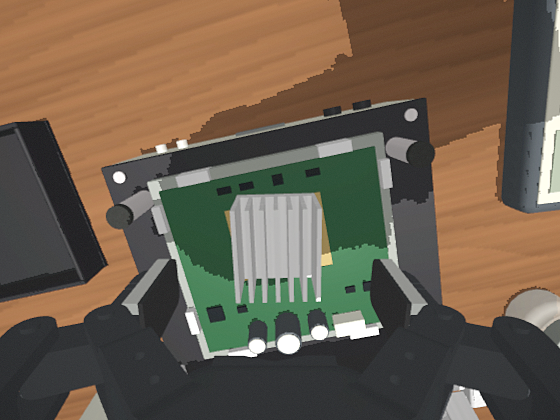

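```bash
python3 - <<'E'
from h import *
p,R=pose();X,Y,Z=R.as_matrix().T
for n,q in [('hold',p-Z*.0187),('hold+x11',p-Z*.0187+X*.011),('tip',p)]: print(n,proj('wrist',q).round(0))
S=np.array([.561,-.0765,.12]);a=np.radians(164.4);x=np.array([np.cos(a),np.sin(a),0]);y=np.array([x[1],-x[0],0])
for i in(-1,1):
  for j in (-1,1): print(i,j,proj('wrist',S+i*.025*x+j*.022*y).round(0))
E
```

```text
hold [274. 251.]
hold+x11 [274. 231.]
tip [274. 238.]
-1 -1 [229. 300.]
-1 1 [313. 300.]
1 -1 [224. 208.]
1 1 [317. 208.]
```

The sink's top corners appear at (235,302) and (322,208), within about 5 px of the prediction and between the pads. Closing the gripper.

>>> step_arm(moves=[0, 0, 0, 0, 0.02, 0.03, 60, 0, 0, 0, 0, 0, 0, 50, 0, 0, 0, 0, 0, 0, 40, 0, 0, 0, 0, 0, 0, 36, 0, 0, 0, 0, 0, 0, 36, 0, 0, 0, 0, 0, 0, 36, 0, 0, 0, 0, 0, 0, 36, 0, 0, 0, 0, 0, 0, 36])

```text
time: 4.62
ee_pos: [0.5616, -0.0741, 0.0911]
ee_rot: [-0.0, 0.137, 0.991, -0.0]
force: [-0.2, 0.1, -0.3]
grip_width: 0.0361
```

```bash
python3 - <<'E'
from h import *
p,d=robot.snapshot('wrist'); save(p,'w3.png'); print(robot.get_state()['grip_width'])
E
```

```text
0.03624608779372159
```

View pics/w3.png

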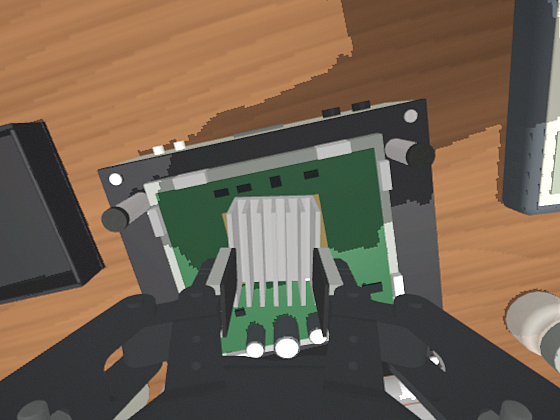

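>>> step_arm(moves=[0, 0, 0, 0, 0, 0, 20, 0, 0, 0, 0, 0, 0, 20, 0, 0, 0, 0, 0, 0, 20, 0, 0, 0, 0, 0, 0, 20])

```text
time: 5.18
ee_pos: [0.5616, -0.0741, 0.0911]
ee_rot: [-0.0, 0.137, 0.991, -0.0]
force: [-0.6, -0.6, 0.2]
grip_width: 0.0198
```

```bash
python3 - <<'E'
from h import *
p,d=robot.snapshot('wrist'); save(p[150:400,130:430].repeat(2,0).repeat(2,1),'w4.png'); s=robot.get_state();print(s['grip_width'],s['force'],s['time'])
E
```

```text
0.01976025489602869 [-1.12599725  0.40921785  1.03168171] 5.225
```

View pics/w4.png

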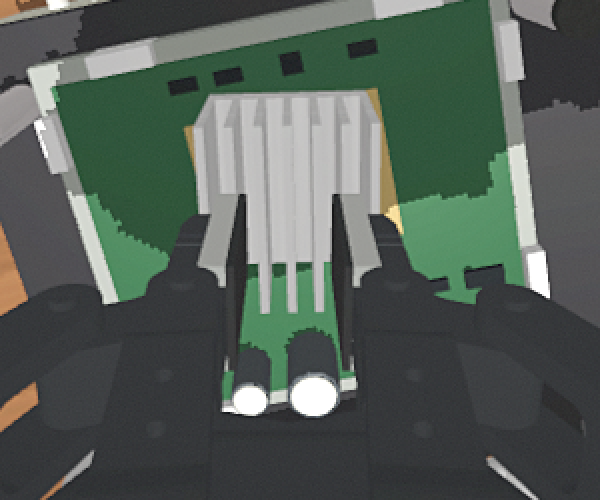

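The jaws closed to 20 mm without resistance, and in the picture the pads overlap the rear of the sink instead of holding it. I'll measure where the pads really are, using depth.

```bash
python3 - <<'E'
from h import *
p,R=pose();c=cam('wrist');img,d=robot.snapshot('wrist');P=cloud('wrist',d,c)
print('tcp',p,proj('wrist',p,c))
T=lambda q:R.inv().apply(q-p)
for n,(u,v) in dict(padLtip=(252,250),padLtip2=(252,256),padLin=(250,280),padLin2=(248,320),padface=(240,268),sinktopfront=(274,204),sink_top2=(275,225),sinkrear=(276,300),sinkrearL=(264,300),board=(276,320),cap=(287,347),boardR=(350,270)).items():
    print(n,d[v,u].round(4),'world',P[v,u].round(4),'tool',T(P[v,u]).round(4),img[v,u])
c2=cam('scene');im2,d2=robot.snapshot('scene');save(cv2.resize(im2[180:340,180:380],None,fx=4,fy=4,interpolation=cv2.INTER_CUBIC),'s1.png')
E
```

```text
tcp [ 0.56163012 -0.07403975  0.0910757 ] [273.84756775 237.51624847]
padLtip 0.1468 world [ 0.5497 -0.0808  0.131 ] tool [ 0.0097 -0.0098 -0.0399] [51 50 51]
padLtip2 0.1443 world [ 0.5512 -0.0811  0.1341] tool [ 0.0081 -0.0096 -0.043 ] [24 26 28]
padLin 0.1333 world [ 0.5558 -0.0824  0.1468] tool [ 0.0033 -0.0097 -0.0558] [46 46 45]
padLin2 0.1228 world [ 0.5648 -0.0849  0.1605] tool [-0.006  -0.0096 -0.0694] [44 39 45]
padface 0.1289 world [ 0.5483 -0.0841  0.1496] tool [ 0.0101 -0.0133 -0.0585] [156 157 153]
sinktopfront 0.1684 world [ 0.5388 -0.0675  0.1045] tool [ 0.0238  0.0001 -0.0134] [162 161 161]
sink_top2 0.1536 world [ 0.5442 -0.0685  0.1215] tool [ 0.0182  0.0006 -0.0304] [189 188 188]
sinkrear 0.1662 world [ 0.5837 -0.0791  0.1201] tool [-0.0226  0.0011 -0.029 ] [195 193 194]
sinkrearL 0.1656 world [ 0.5818 -0.0849  0.1206] tool [-0.0223 -0.005  -0.0295] [177 176 177]
board 0.2067 world [ 0.617  -0.0882  0.0878] tool [-0.0572  0.0013  0.0032] [56 71 64]
cap 0.1878 world [ 0.622  -0.0831  0.1085] tool [-0.0606  0.0076 -0.0174] [255 255 255]
boardR 0.1972 world [ 0.5956 -0.0358  0.0877] tool [-0.0223  0.046   0.0033] [ 90 148 106]
```

View pics/s1.png

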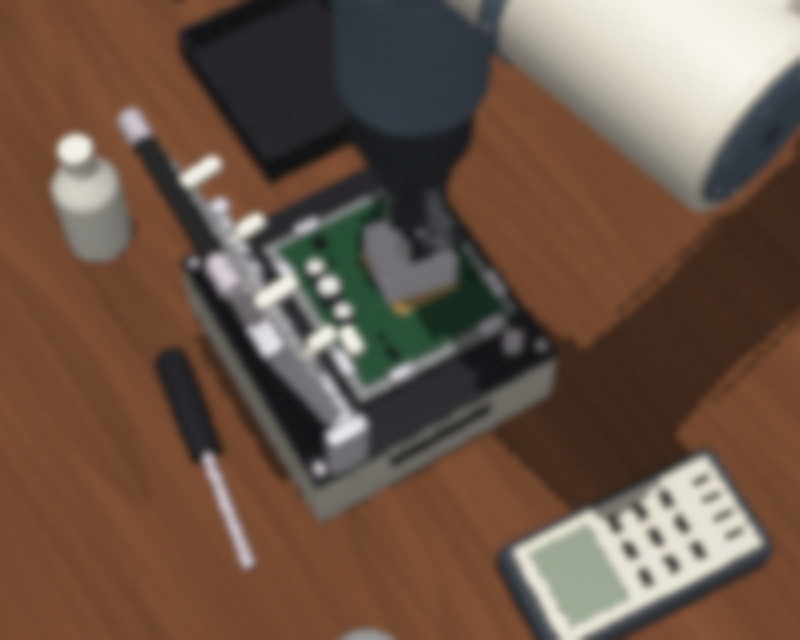

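Depth shows the visible pad ends at z≈0.13, about 38 mm behind the reported TCP. The sink top (0.120) and board (0.088) are where I expected them. So the fingers closed just above the sink. I'll open again and measure the pads against the TCP.

>>> step_arm(moves=[0, 0, 0, 0, 0, -0.2, 60, 0, 0, 0, 0, 0, -0.2, 85, 0, 0, 0, 0, 0, 0, 85, 0, 0, 0, 0, 0, 0, 85, 0, 0, 0, 0, 0, 0, 85, 0, 0, 0, 0, 0, 0, 85])

```text
time: 6.08
ee_pos: [0.5614, -0.0741, 0.1147]
ee_rot: [-0.0, 0.137, 0.991, -0.0]
force: [0.2, 0.5, 0.2]
grip_width: 0.0846
```

```bash
python3 - <<'E'
from h import *
p,R=pose();c=cam('wrist');img,d=robot.snapshot('wrist');P=cloud('wrist',d,c)
print('tcp',p,robot.get_state()['q'])
print('cam in tool',R.inv().apply(-c[3][:3,:3].T@c[3][:3,3]-p), 'axis in tool',R.inv().apply(c[3][2,:3]))
Q=R.inv().apply((P-p).reshape(-1,3)).reshape(P.shape)
near=(d>0)&(d<.16)
for side in(-1,1):
    m=near&(np.sign(Q[...,1])==side)&(abs(Q[...,1])>.03)&(abs(Q[...,1])<.06)&(abs(Q[...,0])<.014)
    q=Q[m];v,u=np.nonzero(m); i=np.argsort(-q[:,2])[:5]; print(side,m.sum(),[(u[k],v[k],q[k].round(4).tolist()) for k in i])
save(img[180:420,100:450].repeat(2,0).repeat(2,1),'w5.png')
E
```

```text
tcp [ 0.56141231 -0.07409809  0.11473833] [ 1.44946471e-01  3.25719598e-01 -9.47290907e-03 -2.62962518e-05
 -1.23621511e+00 -1.98968480e+00]
cam in tool [ 0.06895306  0.00032443 -0.17566573] axis in tool [-2.74736392e-01 -5.33645944e-04  9.61519438e-01]
-1 8775 [(np.int64(177), np.int64(267), [0.0039, -0.0425, -0.0452]), (np.int64(179), np.int64(295), [-0.0096, -0.0425, -0.0459]), (np.int64(178), np.int64(277), [-0.0006, -0.0422, -0.046]), (np.int64(179), np.int64(288), [-0.0059, -0.0421, -0.0461]), (np.int64(177), np.int64(269), [0.0034, -0.0422, -0.0461])]
1 8336 [(np.int64(372), np.int64(266), [0.0043, 0.0432, -0.0451]), (np.int64(372), np.int64(267), [0.004, 0.0432, -0.0454]), (np.int64(371), np.int64(280), [-0.002, 0.0431, -0.0459]), (np.int64(373), np.int64(264), [0.0057, 0.0433, -0.046]), (np.int64(370), np.int64(292), [-0.0079, 0.0431, -0.0461])]
```

View pics/w5.png

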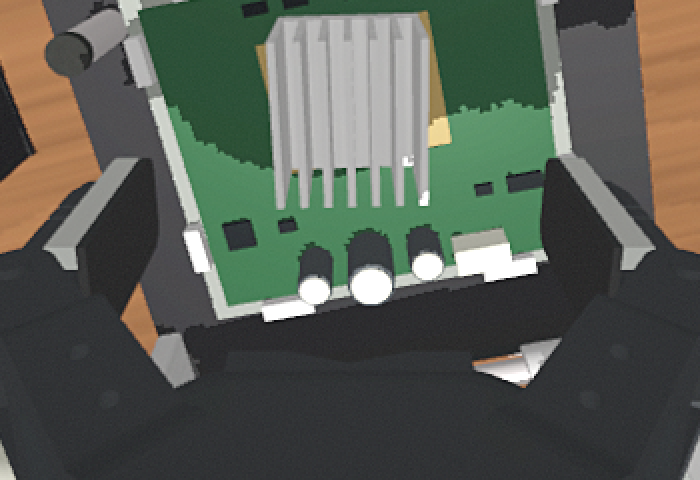

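Open, the pads sit at ±42.5 mm laterally (correct), but their tips are 45 mm behind the reported TCP. 13 mm was expected, so the real fingers end about 32 mm short of the reported TCP. I'll work with this offset and go down further, with the TCP at about 0.058 and watching the force.

>>> step_arm(moves=[0, 0, 0, 0, 0, 0.25, 85, 0, 0, 0, 0, 0, 0.25, 85, 0, 0, 0, 0, 0, 0.2, 85, 0, 0, 0, 0, 0, 0.1, 85, 0, 0, 0, 0, 0, 0, 85, 0, 0, 0, 0, 0, 0, 85])

```text
time: 6.88
ee_pos: [0.5621, -0.0741, 0.0676]
ee_rot: [0.0, 0.136, 0.991, 0.0]
force: [1.0, 0.2, 0.7]
grip_width: 0.0851
```

```bash
cat >> h.py <<'E'
def pads():
    p,R=pose();c=cam('wrist');img,d=robot.snapshot('wrist');P=cloud('wrist',d,c);Q=R.inv().apply((P-p).reshape(-1,3)).reshape(P.shape)
    g=robot.get_state()['grip_width']/2
    for s in(-1,1):
        m=(d>0)&(abs(Q[...,1]*s-g)<.003)&(abs(Q[...,0])<.014)&(Q[...,2]<-.025)
        if m.any(): print('pad',s,'tip tool z',np.percentile(Q[m][:,2],99).round(4),'world z',np.percentile(P[m][:,2],1).round(4))
    return img,d,P,Q
E
python3 - <<'E'
from h import *
img,d,P,Q=pads();print(pose()[0]);save(img,'w6.png')
E
```

```text
pad -1 tip tool z -0.0473 world z 0.1149
pad 1 tip tool z -0.0472 world z 0.1148
[ 0.56208603 -0.07408958  0.06765942]
```

View pics/w6.png

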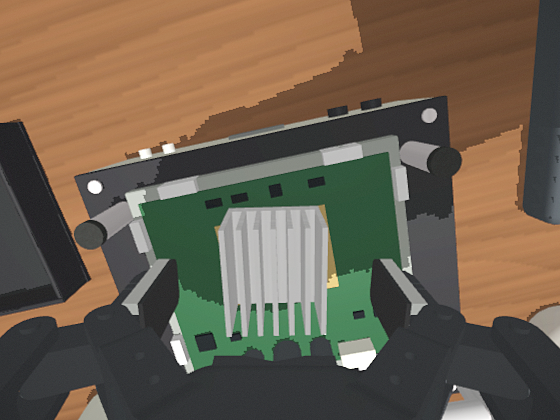

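>>> step_arm(moves=[0, 0, 0, 0, 0, 0.1, 85, 0, 0, 0, 0, 0, 0.07, 70, 0, 0, 0, 0, 0, 0, 55, 0, 0, 0, 0, 0, 0, 48, 0, 0, 0, 0, 0, 0, 40, 0, 0, 0, 0, 0, 0, 30, 0, 0, 0, 0, 0, 0, 30, 0, 0, 0, 0, 0, 0, 30])

```text
time: 7.92
ee_pos: [0.5618, -0.0741, 0.0571]
ee_rot: [0.0, 0.137, 0.991, 0.0]
force: [-0.6, 0.2, 2.2]
grip_width: 0.0433
```

```bash
python3 - <<'E'
from h import *
img,d,P,Q=pads();print(pose()[0],robot.get_state()['grip_width']);save(img,'w7.png')
E
```

```text
pad -1 tip tool z -0.0363 world z 0.0934
pad 1 tip tool z -0.0362 world z 0.0933
[ 0.56180754 -0.07405747  0.0570579 ] 0.04275310594361527
```

View pics/w7.png

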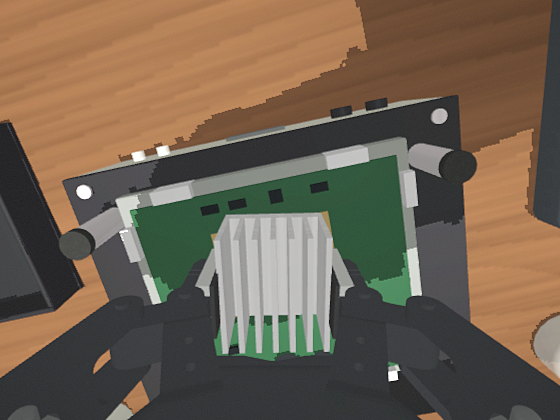

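Gripped at 43 mm. Lifting.

>>> step_arm(moves=[0, 0, 0, 0, 0, -0.1, 30, 0, 0, 0, 0, 0, -0.2, 30, 0, 0, 0, 0, 0, -0.3, 30, 0, 0, 0, 0, 0, -0.4, 30, 0, 0, 0, 0, 0, -0.4, 30, 0, 0, 0, 0, 0, -0.4, 30, 0, 0, 0, 0, 0, -0.3, 30, 0, 0, 0, 0, 0, 0, 30])

```text
time: 8.98
ee_pos: [0.5626, -0.0741, 0.1849]
ee_rot: [0.002, 0.137, 0.991, 0.0]
force: [0.1, -0.9, -1.0]
grip_width: 0.0435
```

```bash
python3 - <<'E'
from h import *
img,d,P,Q=pads();go([.512,-.311,.18]);save(img,'w8.png');print(robot.get_state()['grip_width'])
E
```

```text
pad -1 tip tool z -0.0363 world z 0.2211
pad 1 tip tool z -0.0361 world z 0.221
pos [ 0.5618 -0.0739  0.1833] tool axes x [-0.963  0.271 -0.001] z [ 0.001  0.001 -1.   ]
shift units (now axes) [-0.27  -4.029  0.052]
0.04290265972376293
```

View pics/w8.png

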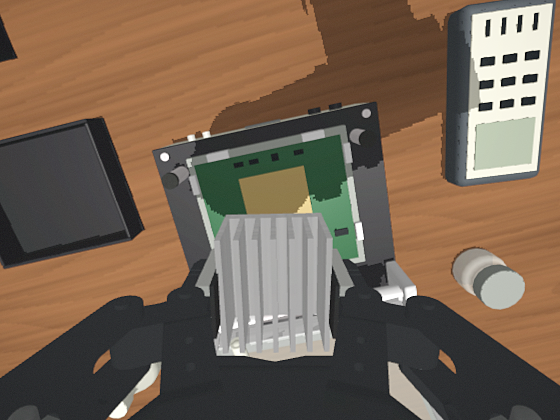

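The sink is held level and the board stayed in its nest. Next, over the tray.

>>> step_arm(moves=[0, 0, 0, -0.03, -0.3, 0, 30, 0, 0, 0, -0.03, -0.45, 0, 30, 0, 0, 0, -0.03, -0.45, 0, 30, 0, 0, 0, -0.03, -0.45, 0, 30, 0, 0, 0, -0.03, -0.45, 0, 30, 0, 0, 0, -0.03, -0.45, 0, 30, 0, 0, 0, -0.03, -0.45, 0, 30, 0, 0, 0, -0.03, -0.45, 0, 30, 0, 0, 0, -0.03, -0.4, 0, 30, 0, 0, 0, 0, -0.18, 0, 30, 0, 0, 0, 0, 0, 0, 30, 0, 0, 0, 0, 0, 0, 30])

```text
time: 10.52
ee_pos: [0.5119, -0.3106, 0.1827]
ee_rot: [-0.0, 0.136, 0.991, 0.0]
force: [-0.6, -0.6, -1.2]
grip_width: 0.043
```

```bash
python3 - <<'E'
from h import *
go([.512,-.311,-.026]);img,d=robot.snapshot('wrist');save(img,'w9.png')
img,d=robot.snapshot('top');P=cloud('top',d)
m=(P[...,2]>.02)&(P[...,2]<.045);m[:,:318]=0;m[:,386:]=0;m[:195]=0;m[265:]=0
print('walls',P[m].min(0),P[m].max(0));save(cv2.resize(img[140:310,180:440],None,fx=3,fy=3),'t9.png')
E
```

```text
pos [ 0.5119 -0.3106  0.1827] tool axes x [-0.963  0.27   0.   ] z [-0.  0. -1.]
shift units (now axes) [-0.005 -0.006  3.479]
walls [ 0.44471539 -0.38130364  0.02629617] [ 0.45171219 -0.25943298  0.04291102]
```

View pics/w9.png

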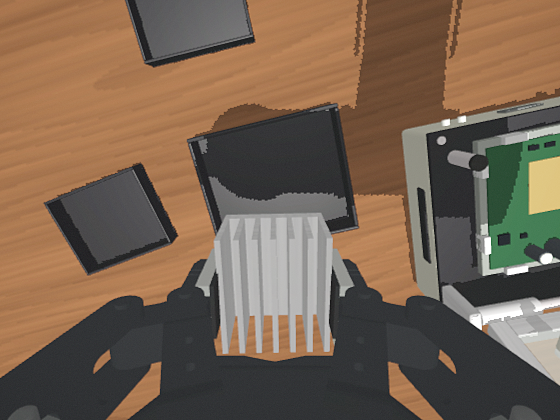

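View pics/t9.png

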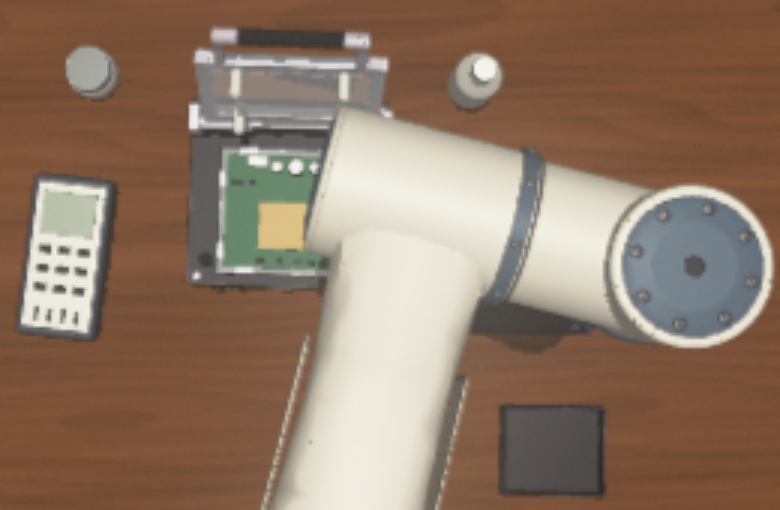

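Centred over the tray: the wrist view has the tray at (190–355, 105–235) and beneath the sink. Descending.

>>> step_arm(moves=[0, 0, 0, 0, 0, 0.35, 30, 0, 0, 0, 0, 0, 0.5, 30, 0, 0, 0, 0, 0, 0.5, 30, 0, 0, 0, 0, 0, 0.5, 30, 0, 0, 0, 0, 0, 0.5, 30, 0, 0, 0, 0, 0, 0.4, 30, 0, 0, 0, 0, 0, 0.25, 30, 0, 0, 0, 0, 0, 0.15, 30, 0, 0, 0, 0, 0, 0.1, 30, 0, 0, 0, 0, 0, 0.1, 30, 0, 0, 0, 0, 0, 0, 30, 0, 0, 0, 0, 0, 0, 30])

```text
time: 12.12
ee_pos: [0.5121, -0.3114, -0.0177]
ee_rot: [0.0, 0.137, 0.991, -0.0]
force: [-0.2, 0.5, -1.6]
grip_width: 0.0437
```

```bash
python3 - <<'E'
from h import *
go([.512,-.311,-.026]);s=robot.get_state();print(s['force'].round(1));img,d,P,Q=pads();save(img,'w10.png')
E
```

```text
pos [ 0.5121 -0.3114 -0.0177] tool axes x [-0.963  0.27  -0.001] z [ 0.001 -0.    -1.   ]
shift units (now axes) [0.004 0.006 0.139]
[-0.2  0.5 -1.6]
pad -1 tip tool z -0.0366 world z 0.0189
pad 1 tip tool z -0.0363 world z 0.0186
```

View pics/w10.png

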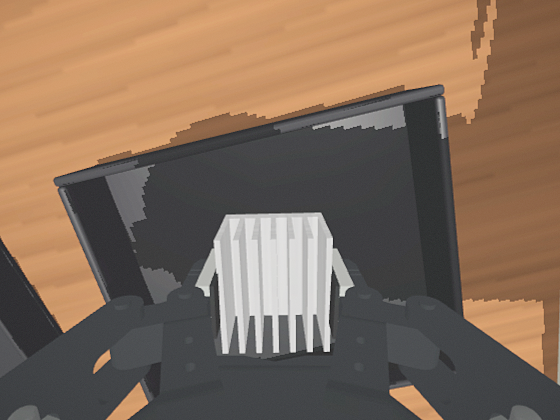

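>>> step_arm(moves=[0, 0, 0, 0, 0, 0.07, 30, 0, 0, 0, 0, 0, 0.04, 30, 0, 0, 0, 0, 0, 0.03, 30, 0, 0, 0, 0, 0, 0, 30, 0, 0, 0, 0, 0, 0, 30])

```text
time: 12.8
ee_pos: [0.5118, -0.3112, -0.0266]
ee_rot: [0.0, 0.137, 0.991, 0.0]
force: [0.5, 0.4, -0.8]
grip_width: 0.0432
```

>>> step_arm(moves=[0, 0, 0, 0, 0, 0.02, 30, 0, 0, 0, 0, 0, 0.02, 30, 0, 0, 0, 0, 0, 0, 30, 0, 0, 0, 0, 0, 0, 30])

```text
time: 13.3
ee_pos: [0.512, -0.3114, -0.0267]
ee_rot: [0.0, 0.136, 0.991, -0.0]
force: [-5.1, 3.9, 14.0]
grip_width: 0.0433
```

Contact: 14 N upward with the base on the tray floor. Releasing, then straight up.

>>> step_arm(moves=[0, 0, 0, 0, 0, -0.02, 50, 0, 0, 0, 0, 0, 0, 62, 0, 0, 0, 0, 0, 0, 62, 0, 0, 0, 0, 0, 0, 62, 0, 0, 0, 0, 0, -0.3, 62, 0, 0, 0, 0, 0, -0.6, 62, 0, 0, 0, 0, 0, -0.8, 62, 0, 0, 0, 0, 0, -0.8, 62, 0, 0, 0, 0, 0, -0.8, 62, 0, 0, 0, 0, 0, -0.5, 62, 0, 0, 0, 0, 0, 0, 62])

```text
time: 14.68
ee_pos: [0.5131, -0.3119, 0.2033]
ee_rot: [0.003, 0.137, 0.991, -0.001]
force: [0.0, -0.6, -1.0]
grip_width: 0.062
```

```bash
python3 - <<'E'
from h import *
img,d=robot.snapshot('wrist');save(img,'w11.png');go([.512,-.311,.2]);print(robot.get_state()['q'].round(3))
E
```

```text
pos [ 0.5123 -0.3113  0.2011] tool axes x [-0.963  0.271 -0.002] z [ 0.002 -0.    -1.   ]
shift units (now axes) [0.006 0.003 0.019]
[-0.286  0.352  0.25  -0.    -1.467 -1.559]
```

View pics/w11.png

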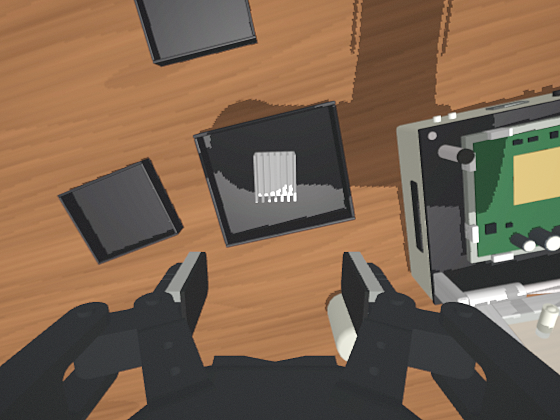

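The heat sink stands fins up near the middle of the tray at (275,178), with the gripper clear. Hinge estimate is ≈(0.658, −0.083) with fixture yaw ≈ −3°. That predicts the bar at (0.709, −0.085, 0.298), against (0.7105, −0.084) from depth. Now I'll rise and turn the jaws across the bar.

>>> step_arm(moves=[0, 0, -0.93, 0, 0, -0.18, 62, 0, 0, -0.94, 0, 0, -0.18, 62, 0, 0, -0.94, 0, 0, -0.18, 62, 0, 0, -0.94, 0, 0, -0.18, 62, 0, 0, -0.94, 0, 0, -0.18, 62, 0, 0, -0.94, 0, 0, -0.18, 62, 0, 0, -0.93, 0, 0, -0.18, 62, 0, 0, -0.93, 0, 0, -0.18, 62, 0, 0, -0.93, 0, 0, -0.18, 62, 0, 0, -0.93, 0, 0, -0.18, 62, 0, 0, -0.92, 0, 0, -0.18, 62, 0, 0, 0, 0, 0, 0, 62])

```text
time: 16.23
ee_pos: [0.512, -0.3112, 0.3184]
ee_rot: [-0.0, -0.688, 0.726, 0.0]
force: [-0.8, 0.1, -1.7]
grip_width: 0.0618
```

```bash
python3 - <<'E'
from h import *
go([.70,-.085,.32],267);print(robot.get_state()['q'].round(3),robot.get_state()['time'])
E
```

```text
pos [ 0.512  -0.3112  0.3184] tool axes x [-0.054 -0.999 -0.   ] z [-0.001  0.    -1.   ]
shift units (now axes) [-3.933 -2.927 -0.028]
turn units [ 0.004  0.002 -0.008] shift units (after turn) [-3.929 -2.932 -0.027]
[-0.286  0.366  0.564 -0.    -1.77   0.232] 16.225
```

>>> step_arm(moves=[0, 0, 0, -0.2, -0.15, 0, 62, 0, 0, 0, -0.4, -0.3, 0, 62, 0, 0, 0, -0.4, -0.3, 0, 62, 0, 0, 0, -0.4, -0.3, 0, 62, 0, 0, 0, -0.4, -0.3, 0, 62, 0, 0, 0, -0.4, -0.3, 0, 62, 0, 0, 0, -0.4, -0.3, 0, 62, 0, 0, 0, -0.4, -0.3, 0, 62, 0, 0, 0, -0.4, -0.3, 0, 62, 0, 0, 0, -0.4, -0.2, 0, 62, 0, 0, 0, -0.13, -0.1, 0, 62, 0, 0, 0, 0, 0, 0, 62])

```text
time: 17.73
ee_pos: [0.6952, -0.0839, 0.3179]
ee_rot: [-0.001, -0.688, 0.725, 0.001]
force: [0.4, 0.2, -0.2]
grip_width: 0.0617
```

```bash
python3 - <<'E'
from h import *
go([.709,-.085,.25],267);print(robot.get_state()['q'].round(3))
c=cam('wrist');img,d,P,Q=pads();save(img,'w12.png')
print('bar mid pred',proj('wrist',[.709,-.085,.298],c))
img,d=robot.snapshot('scene');save(cv2.resize(img[120:340,140:420],None,fx=2.8,fy=2.7),'s12.png')
E
```

```text
pos [ 0.6952 -0.0839  0.3179] tool axes x [-0.052 -0.999  0.   ] z [-0.002 -0.    -1.   ]
shift units (now axes) [ 0.006 -0.232  1.131]
turn units [ 0.01  -0.001  0.   ] shift units (after turn) [ 0.006 -0.23   1.131]
[ 0.102  0.639  1.014 -0.    -1.947 -0.155]
pad -1 tip tool z -0.0398 world z 0.3576
pad 1 tip tool z -0.04 world z 0.3579
bar mid pred [253.5772998  226.61962019]
```

View pics/w12.png

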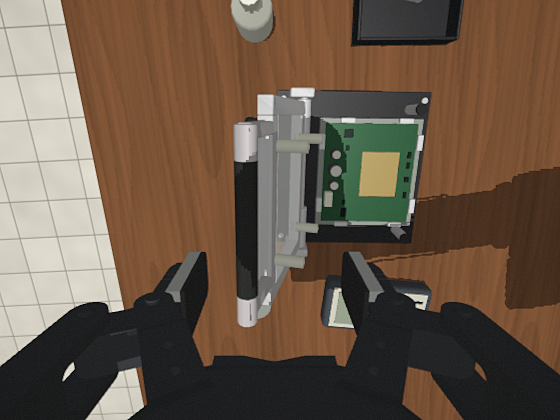

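View pics/s12.png

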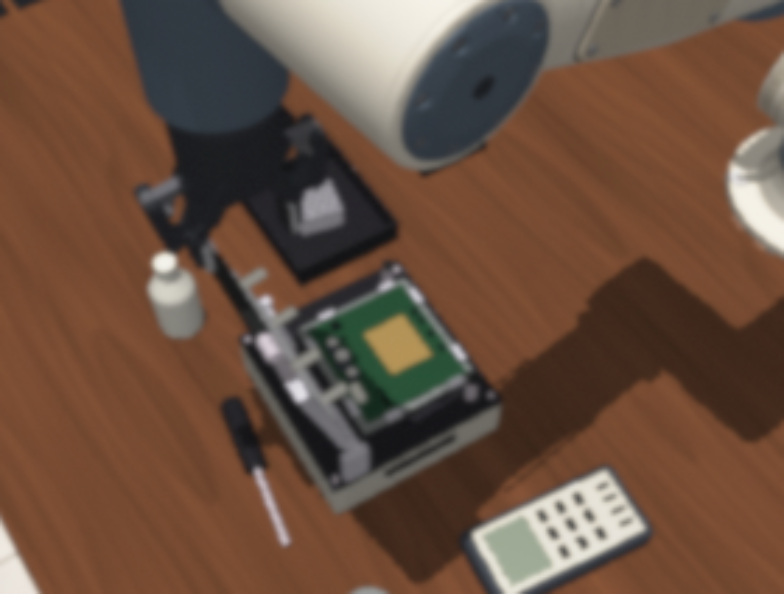

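The wrist view shows the bar from (246,125) to (247,325), vertical in the picture and so parallel to tool x. It is about 7 px left of the prediction. I'll refine it with depth.

```bash
python3 - <<'E'
from h import *
p,R=pose();c=cam('wrist');img,d=robot.snapshot('wrist');P=cloud('wrist',d,c)
m=(P[...,2]>.285)&(P[...,2]<.32);m[:,:225]=0;m[:,270:]=0;m[:115]=0;m[335:]=0
for a,b in[(120,150),(150,200),(200,250),(250,300),(300,330)]:
    k=m.copy();k[:a]=0;k[b:]=0;q=P[k];print(q.mean(0).round(4),q[:,0].min().round(4),q[:,0].max().round(4),q[:,2].max().round(4))
v,u=np.nonzero(m);print(P[m][:,1].min(),P[m][:,1].max())
for col in range(232,264,2): print(col,P[225,col].round(4),img[225,col])
E
```

```text
[ 0.7089 -0.1426  0.3025] 0.7017 0.7168 0.3074
[ 0.7106 -0.1206  0.3043] 0.7036 0.7194 0.3077
[ 0.7126 -0.0897  0.3043] 0.7051 0.7213 0.3074
[ 0.7149 -0.0557  0.3044] 0.7074 0.7236 0.3075
[ 0.7166 -0.027   0.3033] 0.7098 0.7243 0.3069
-0.14924572773125985 -0.016062864165614976
232 [0.7683 0.0134 0.001 ] [121  81  51]
234 [7.652e-01 1.390e-02 1.000e-04] [120  78  51]
236 [ 0.7191 -0.0891  0.3024] [19 17 15]
238 [ 0.7174 -0.0901  0.3055] [32 32 30]
240 [ 0.7162 -0.0899  0.3053] [29 30 31]
242 [ 0.7151 -0.0897  0.305 ] [24 25 25]
244 [ 0.7136 -0.0903  0.3068] [27 28 26]
246 [ 0.7125 -0.0901  0.3063] [32 32 32]
248 [ 0.7114 -0.0896  0.3051] [22 26 22]
250 [ 0.7101 -0.0895  0.3051] [21 26 25]
252 [ 0.7089 -0.0893  0.3045] [25 25 28]
254 [ 0.7078 -0.0887  0.3031] [23 24 23]
256 [ 0.7067 -0.088   0.3013] [24 26 24]
258 [ 0.7092 -0.0698  0.2486] [141 141 141]
260 [ 0.7076 -0.0697  0.2487] [131 131 129]
262 [ 0.706  -0.0698  0.2491] [130 129 129]
```

Bar middle is (0.713, −0.083, 0.299) with yaw ≈ −3.7°. Aligning, then descending over it.

>>> step_arm(moves=[0, 0, 0.06, 0, -0.15, 0, 62, 0, 0, 0, 0, -0.15, 0, 62, 0, 0, 0, 0, 0, 0, 62, 0, 0, 0, 0, 0, 0, 62])

```text
time: 18.38
ee_pos: [0.7126, -0.0863, 0.3195]
ee_rot: [0.0, -0.684, 0.729, -0.0]
force: [-0.5, -0.2, -0.0]
grip_width: 0.0621
```

```bash
python3 - <<'E'
from h import *
go([.713,-.083,.248],266.4);print(robot.get_state()['q'].round(3))
E
```

```text
pos [ 0.7126 -0.0863  0.3195] tool axes x [-0.064 -0.998  0.   ] z [ 0.001 -0.    -1.   ]
shift units (now axes) [-0.055 -0.003  1.191]
turn units [-0.003 -0.    -0.004] shift units (after turn) [-0.055 -0.004  1.191]
[ 0.096  0.706  1.143  0.    -2.008 -0.16 ]
```

>>> step_arm(moves=[0, 0, 0, -0.03, 0, 0.2, 62, 0, 0, 0, -0.03, 0, 0.25, 62, 0, 0, 0, 0, 0, 0.25, 62, 0, 0, 0, 0, 0, 0.25, 62, 0, 0, 0, 0, 0, 0.15, 62, 0, 0, 0, 0, 0, 0.08, 62, 0, 0, 0, 0, 0, 0, 62, 0, 0, 0, 0, 0, 0, 62])

```text
time: 19.38
ee_pos: [0.7133, -0.0823, 0.2489]
ee_rot: [0.0, -0.685, 0.729, -0.0]
force: [-0.2, -0.1, -0.5]
grip_width: 0.0621
```

```bash
python3 - <<'E'
from h import *
go([.713,-.083,.248],266.4);print(robot.get_state()['q'].round(3))
img,d,P,Q=pads();save(img,'w13.png')
E
```

```text
pos [ 0.7133 -0.0823  0.2489] tool axes x [-0.063 -0.998  0.   ] z [ 0.001 -0.    -1.   ]
shift units (now axes) [0.013 0.004 0.015]
turn units [-0.006 -0.001 -0.001] shift units (after turn) [0.013 0.004 0.015]
[ 0.102  0.631  0.819  0.    -1.758 -0.165]
pad -1 tip tool z -0.04 world z 0.2889
pad 1 tip tool z -0.0399 world z 0.2888
```

View pics/w13.png

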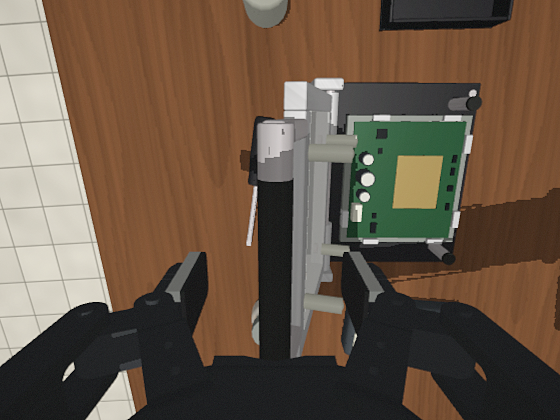

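The bar lies centred between the pads (u≈276; pads at 205 and 345). Closing on it.

>>> step_arm(moves=[0, 0, 0, 0, 0, 0, 45, 0, 0, 0, 0, 0, 0, 30, 0, 0, 0, 0, 0, 0, 20, 0, 0, 0, 0, 0, 0, 12, 0, 0, 0, 0, 0, 0, 4, 0, 0, 0, 0, 0, 0, 4, 0, 0, 0, 0, 0, 0, 4, 0, 0, 0, 0, 0, 0, 4])

```text
time: 20.42
ee_pos: [0.7132, -0.0821, 0.2484]
ee_rot: [0.0, -0.685, 0.729, -0.0]
force: [0.3, 0.2, 0.6]
grip_width: 0.0119
```

```bash
python3 - <<'E'
from h import *
img,d,P,Q=pads();save(img,'w14.png');print(robot.get_state()['grip_width'])
p,R=pose();p0=p
Y=np.radians(-3.7);fx=np.array([np.cos(Y),np.sin(Y),0]);H=np.array([.713,-.083,0])-.195*np.sin(np.radians(15))*fx;H[2]=.11
print('H',H)
a=1.83
bar=lambda q:H-fx*.195*np.cos(1.83-q)+np.array([0,0,.195*np.sin(1.83-q)])
b0=bar(0)
# rows: tool-frame shift units along y (=-fx) and z(down)
qs=np.linspace(0,1.83,37)
prev=b0;cy=cz=0
for q in qs[1:]:
    dlt=bar(q)-prev;prev=bar(q);print(round(q,3),'y',round(-dlt@fx/.06,3),'z',round(-dlt[2]/.06,3), 'TCP', (p+bar(q)-b0).round(4))
E
```

```text
pad -1 tip tool z -0.0519 world z 0.3003
pad 1 tip tool z -0.0448 world z 0.2932
0.011886034364311317
H [ 0.66263548 -0.07974307  0.11      ]
0.051 y 0.161 z -0.038 TCP [ 0.7036 -0.0815  0.2508]
0.102 y 0.162 z -0.03 TCP [ 0.6938 -0.0809  0.2526]
0.152 y 0.164 z -0.022 TCP [ 0.684  -0.0803  0.2539]
0.203 y 0.165 z -0.013 TCP [ 0.6742 -0.0796  0.2547]
0.254 y 0.165 z -0.005 TCP [ 0.6643 -0.079   0.255 ]
0.305 y 0.165 z 0.003 TCP [ 0.6544 -0.0783  0.2548]
0.356 y 0.165 z 0.012 TCP [ 0.6445 -0.0777  0.2541]
0.407 y 0.164 z 0.02 TCP [ 0.6347 -0.0771  0.2529]
0.458 y 0.163 z 0.028 TCP [ 0.625  -0.0764  0.2512]
0.508 y 0.161 z 0.037 TCP [ 0.6153 -0.0758  0.249 ]
0.559 y 0.159 z 0.045 TCP [ 0.6058 -0.0752  0.2463]
0.61 y 0.157 z 0.053 TCP [ 0.5964 -0.0746  0.2431]
0.661 y 0.154 z 0.061 TCP [ 0.5872 -0.074   0.2395]
0.712 y 0.15 z 0.068 TCP [ 0.5782 -0.0734  0.2354]
0.763 y 0.147 z 0.076 TCP [ 0.5694 -0.0728  0.2308]
0.813 y 0.143 z 0.083 TCP [ 0.5609 -0.0723  0.2258]
0.864 y 0.138 z 0.09 TCP [ 0.5526 -0.0718  0.2204]
0.915 y 0.133 z 0.097 TCP [ 0.5446 -0.0712  0.2145]
0.966 y 0.128 z 0.104 
[... 209 characters left out ...]
P [ 0.5097 -0.069   0.1797]
1.22 y 0.098 z 0.133 TCP [ 0.5038 -0.0686  0.1717]
1.271 y 0.091 z 0.138 TCP [ 0.4983 -0.0683  0.1634]
1.322 y 0.084 z 0.142 TCP [ 0.4933 -0.0679  0.1549]
1.372 y 0.077 z 0.146 TCP [ 0.4887 -0.0676  0.1461]
1.423 y 0.069 z 0.15 TCP [ 0.4846 -0.0674  0.1371]
1.474 y 0.061 z 0.153 TCP [ 0.4809 -0.0671  0.1279]
1.525 y 0.054 z 0.156 TCP [ 0.4777 -0.0669  0.1185]
1.576 y 0.046 z 0.159 TCP [ 0.475  -0.0667  0.109 ]
1.627 y 0.037 z 0.161 TCP [ 0.4727 -0.0666  0.0993]
1.678 y 0.029 z 0.163 TCP [ 0.471  -0.0665  0.0896]
1.728 y 0.021 z 0.164 TCP [ 0.4697 -0.0664  0.0798]
1.779 y 0.013 z 0.165 TCP [ 0.469  -0.0664  0.0699]
1.83 y 0.004 z 0.165 TCP [ 0.4687 -0.0663  0.06  ]
```

View pics/w14.png

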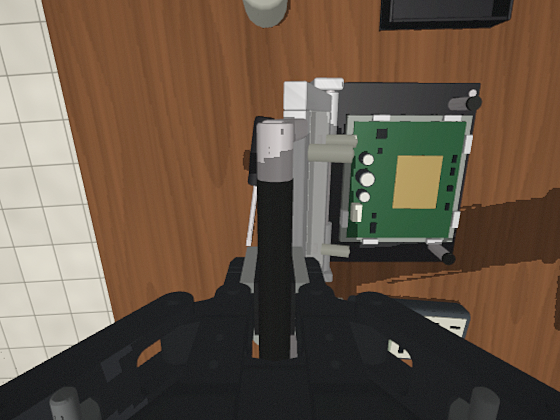

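Gripped: the jaws stopped at 12 mm on the bar although commanded to 4. Swinging along the arc, checking at each segment.

>>> step_arm(moves=[0, 0, 0, 0, 0.16, -0.04, 4, 0, 0, 0, 0, 0.16, -0.03, 4, 0, 0, 0, 0, 0.16, -0.02, 4, 0, 0, 0, 0, 0.17, -0.01, 4, 0, 0, 0, 0, 0.17, -0.01, 4, 0, 0, 0, 0, 0.16, 0, 4, 0, 0, 0, 0, 0.17, 0.01, 4, 0, 0, 0, 0, 0.16, 0.02, 4])

```text
time: 21.48
ee_pos: [0.6368, -0.0771, 0.2555]
ee_rot: [0.003, -0.685, 0.729, -0.003]
force: [5.5, 0.5, 6.2]
grip_width: 0.0119
```

```bash
cat >> h.py <<'E'
def arc(n=8,dq=.0508,qg=None):
    p,R=pose();Y=np.radians(-3.7);fx=np.array([np.cos(Y),np.sin(Y),0]);H=np.array([.66264,-.07974,.11])
    b=p+np.array([0,0,.0503]); v=b-H; print('tcp',p.round(4),'r',np.hypot(v@fx,v[2]).round(4),'q',(1.83-np.arctan2(v[2],-v@fx)).round(4),'lat',(v@np.array([-fx[1],fx[0],0])).round(4), 'force',robot.get_state()['force'].round(1),'grip',round(float(robot.get_state()['grip_width']),4),'t',robot.get_state()['time'],'z',R.as_matrix()[:,2].round(3))
    q=(1.83-np.arctan2(v[2],-v@fx)); prev=b-0
    for i in range(n):
        q=min(q+dq,1.83); t=H-fx*.195*np.cos(1.83-q)+np.array([0,0,.195*np.sin(1.83-q)])
        dd=R.inv().apply(t-prev)/.06; prev=t; print(round(q,3),dd.round(3))
E
python3 -c "
from h import *
arc(12)"
```

```text
tcp [ 0.6368 -0.0771  0.2555] r 0.1975 q 0.3911 lat 0.0009 force [5.5 0.5 6.2] grip 0.0119 t 21.475 z [ 0.008 -0.    -1.   ]
0.442 [0.015 0.158 0.066]
0.493 [-0.     0.162  0.033]
0.544 [-0.     0.16   0.041]
0.594 [-0.     0.158  0.049]
0.645 [-0.     0.155  0.057]
0.696 [-0.     0.152  0.065]
0.747 [-0.     0.148  0.072]
0.798 [-0.     0.144  0.08 ]
0.848 [-0.     0.14   0.087]
0.899 [-0.     0.136  0.094]
0.95 [-0.     0.131  0.101]
1.001 [-0.     0.125  0.107]
```

>>> step_arm(moves=[0, 0, 0, 0, 0.16, 0.05, 4, 0, 0, 0, 0, 0.16, 0.04, 4, 0, 0, 0, 0, 0.16, 0.04, 4, 0, 0, 0, 0, 0.16, 0.05, 4, 0, 0, 0, 0, 0.155, 0.06, 4, 0, 0, 0, 0, 0.15, 0.065, 4, 0, 0, 0, 0, 0.15, 0.07, 4, 0, 0, 0, 0, 0.145, 0.08, 4])

```text
time: 22.48
ee_pos: [0.5635, -0.0725, 0.2286]
ee_rot: [0.004, -0.685, 0.729, -0.004]
force: [9.7, -0.8, -0.6]
grip_width: 0.0116
```

```bash
python3 -c "
from h import *
arc(12);img,d=robot.snapshot('wrist');save(img,'w15.png')
"
```

```text
tcp [ 0.5635 -0.0725  0.2286] r 0.196 q 0.7911 lat 0.0009 force [ 9.7 -0.8 -0.6] grip 0.0116 t 22.475 z [ 0.01 -0.   -1.  ]
0.842 [0.014 0.133 0.101]
0.893 [-0.     0.136  0.093]
0.944 [-0.     0.132  0.1  ]
0.994 [-0.     0.126  0.106]
1.045 [-0.     0.121  0.113]
1.096 [-0.     0.115  0.119]
1.147 [-0.     0.109  0.124]
1.198 [-0.     0.102  0.13 ]
1.248 [-0.     0.096  0.135]
1.299 [-0.     0.089  0.139]
1.35 [-0.     0.081  0.144]
1.401 [-0.     0.074  0.148]
```

View pics/w15.png

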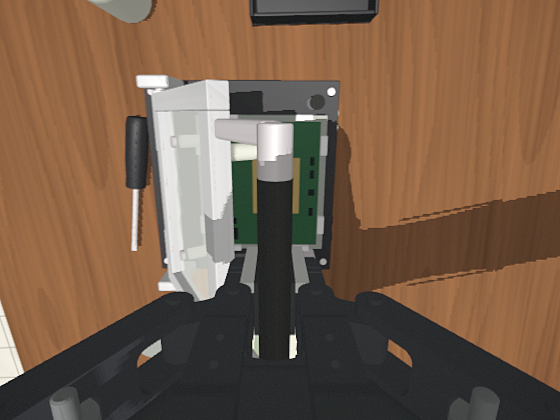

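The gate is following with the bar still centred in the pads at (275,260). Continuing.

>>> step_arm(moves=[0, 0, 0, 0.01, 0.135, 0.1, 4, 0, 0, 0, 0, 0.135, 0.095, 4, 0, 0, 0, 0, 0.13, 0.1, 4, 0, 0, 0, 0, 0.125, 0.105, 4, 0, 0, 0, 0, 0.12, 0.115, 4, 0, 0, 0, 0, 0.115, 0.12, 4, 0, 0, 0, 0, 0.11, 0.125, 4, 0, 0, 0, 0, 0.1, 0.13, 4, 0, 0, 0, 0, 0.095, 0.135, 4])

```text
time: 23.65
ee_pos: [0.5007, -0.0687, 0.167]
ee_rot: [0.004, -0.685, 0.729, -0.003]
force: [9.0, 0.4, 4.4]
grip_width: 0.0118
```

```bash
python3 -c "
from h import *
arc(14)
"
```

```text
tcp [ 0.5007 -0.0687  0.167 ] r 0.1946 q 1.2458 lat 0.0006 force [9.  0.4 4.4] grip 0.0118 t 23.65 z [ 0.01  0.   -1.  ]
1.297 [0.009 0.094 0.136]
1.347 [-0.     0.082  0.143]
1.398 [-0.     0.074  0.147]
1.449 [-0.     0.067  0.151]
1.5 [-0.     0.059  0.154]
1.551 [0.    0.051 0.157]
1.601 [0.    0.043 0.159]
1.652 [0.    0.035 0.161]
1.703 [0.    0.027 0.163]
1.754 [0.    0.018 0.164]
1.805 [0.    0.01  0.165]
1.83 [0.    0.002 0.083]
1.83 [0. 0. 0.]
1.83 [0. 0. 0.]
```

Slower from here on, with half-size steps.

>>> step_arm(moves=[0, 0, 0, 0, 0.09, 0.14, 4, 0, 0, 0, 0, 0.08, 0.14, 4, 0, 0, 0, 0, 0.055, 0.1, 4, 0, 0, 0, 0, 0.045, 0.1, 4, 0, 0, 0, 0, 0.045, 0.1, 4, 0, 0, 0, 0, 0.04, 0.1, 4, 0, 0, 0, 0, 0.03, 0.08, 4, 0, 0, 0, 0, 0.025, 0.08, 4, 0, 0, 0, 0, 0.02, 0.08, 4])

```text
time: 24.78
ee_pos: [0.4765, -0.0674, 0.1126]
ee_rot: [0.004, -0.685, 0.728, -0.004]
force: [7.7, 1.1, 8.6]
grip_width: 0.0117
```

```bash
python3 -c "
from h import *
arc(10,.025);img,d=robot.snapshot('wrist');save(img,'w16.png')
"
```

```text
tcp [ 0.4765 -0.0674  0.1126] r 0.1939 q 1.5539 lat 0.0003 force [7.7 1.1 8.6] grip 0.0117 t 24.775 z [ 0.013 -0.    -1.   ]
1.579 [0.005 0.04  0.073]
1.604 [-0.     0.02   0.079]
1.629 [-0.     0.018  0.079]
1.654 [-0.     0.016  0.08 ]
1.679 [-0.     0.014  0.08 ]
1.704 [-0.     0.012  0.08 ]
1.729 [0.    0.01  0.081]
1.754 [0.    0.008 0.081]
1.779 [0.    0.006 0.081]
1.804 [0.    0.004 0.081]
```

View pics/w16.png

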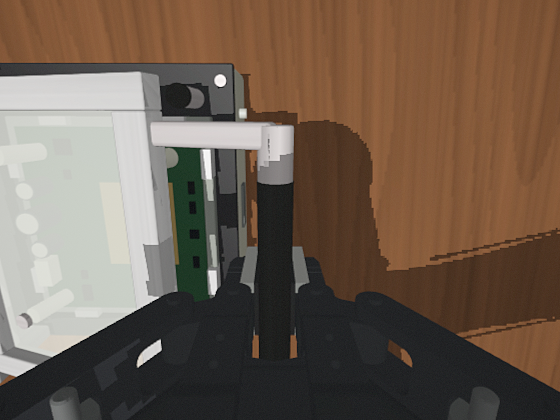

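>>> step_arm(moves=[0, 0, 0, 0, 0.035, 0.08, 4, 0, 0, 0, 0, 0.02, 0.08, 4, 0, 0, 0, 0, 0.02, 0.08, 4, 0, 0, 0, 0, 0.015, 0.08, 4, 0, 0, 0, 0, 0.015, 0.07, 4, 0, 0, 0, 0, 0.01, 0.07, 4, 0, 0, 0, 0, 0.01, 0.06, 4, 0, 0, 0, 0, 0.01, 0.05, 4, 0, 0, 0, 0, 0, 0.05, 4])

```text
time: 25.95
ee_pos: [0.4701, -0.0669, 0.0763]
ee_rot: [0.005, -0.685, 0.728, -0.006]
force: [8.3, 0.7, 12.1]
grip_width: 0.0113
```

```bash
python3 -c "
from h import *
arc(6,.025)
"
```

```text
tcp [ 0.4701 -0.0669  0.0763] r 0.1937 q 1.744 lat 0.0003 force [ 8.3  0.7 12.1] grip 0.0113 t 25.95 z [ 0.015 -0.001 -1.   ]
1.769 [0.006 0.029 0.079]
1.794 [0.    0.005 0.081]
1.819 [0.    0.003 0.081]
1.83 [0.    0.001 0.036]
1.83 [0. 0. 0.]
1.83 [0. 0. 0.]
```

>>> step_arm(moves=[0, 0, 0, 0, 0.02, 0.04, 4, 0, 0, 0, 0, 0.01, 0.04, 4, 0, 0, 0, 0, 0, 0.04, 4, 0, 0, 0, 0, 0, 0.04, 4, 0, 0, 0, 0, 0, 0.03, 4, 0, 0, 0, 0, 0, 0, 4])

```text
time: 26.7
ee_pos: [0.4694, -0.0669, 0.0652]
ee_rot: [0.006, -0.685, 0.728, -0.006]
force: [11.4, -1.3, 11.4]
grip_width: 0.0122
```

>>> step_arm(moves=[0, 0, 0, 0, 0, 0.03, 4, 0, 0, 0, 0, 0, 0.03, 4, 0, 0, 0, 0, 0, 0, 4, 0, 0, 0, 0, 0, 0, 4])

```text
time: 27.2
ee_pos: [0.4693, -0.0669, 0.0617]
ee_rot: [0.006, -0.685, 0.728, -0.006]
force: [10.8, -1.4, 12.7]
grip_width: 0.0117
```

```bash
python3 -c "
from h import *
arc(3,.025)
"
```

```text
tcp [ 0.4693 -0.0669  0.0617] r 0.1938 q 1.8195 lat 0.0003 force [10.8 -1.4 12.7] grip 0.0117 t 27.2 z [ 0.017 -0.001 -1.   ]
1.83 [0.005 0.021 0.034]
1.83 [0. 0. 0.]
1.83 [0. 0. 0.]
```

>>> step_arm(moves=[0, 0, 0, 0, -0.02, 0.03, 4, 0, 0, 0, 0, -0.01, 0.03, 4, 0, 0, 0, 0, 0, 0, 4, 0, 0, 0, 0, 0, 0, 4])

```text
time: 27.7
ee_pos: [0.4692, -0.0669, 0.0576]
ee_rot: [0.005, -0.685, 0.728, -0.005]
force: [5.6, 0.6, 14.8]
grip_width: 0.0119
```

>>> step_arm(moves=[0, 0, 0, 0, 0, 0.03, 4, 0, 0, 0, 0, 0, 0.03, 4, 0, 0, 0, 0, 0, 0, 4, 0, 0, 0, 0, 0, 0, 4])

```text
time: 28.2
ee_pos: [0.4693, -0.067, 0.0558]
ee_rot: [0.005, -0.686, 0.728, -0.005]
force: [-1.1, 3.0, 29.2]
grip_width: 0.0122
```

The force jumped from 13–15 N to 29 N while the travel stalled, so it is on the stops. I'll check with pictures and hold.

>>> step_arm(moves=[0, 0, 0, 0, 0, 0.01, 4, 0, 0, 0, 0, 0, 0, 4, 0, 0, 0, 0, 0, 0, 4, 0, 0, 0, 0, 0, 0, 4])

```text
time: 28.7
ee_pos: [0.4693, -0.067, 0.0555]
ee_rot: [0.005, -0.686, 0.728, -0.005]
force: [-1.5, 4.2, 31.1]
grip_width: 0.0119
```

```bash
python3 - <<'E'
from h import *
arc(0)
c=cam('wrist');img,d=robot.snapshot('wrist');P=cloud('wrist',d,c);save(img,'w17.png')
# frame height: front rail & side arm points
for u,v in [(140,90),(150,120),(100,90),(60,85),(20,90),(130,200),(130,160),(200,132),(240,132),(276,140),(276,200)]: print((u,v),P[v,u].round(4),img[v,u])
img,d=robot.snapshot('scene');save(cv2.resize(img[120:340,140:420],None,fx=2.8,fy=2.7,interpolation=cv2.INTER_CUBIC),'s17.png')
c=cam('top');img,d=robot.snapshot('top');save(cv2.resize(img[140:310,180:440],None,fx=3,fy=3,interpolation=cv2.INTER_CUBIC),'t17.png');np.save('t17P.npy',cloud('top',d))
E
```

```text
tcp [ 0.4693 -0.067   0.0555] r 0.1938 q 1.8517 lat 0.0003 force [-1.5  4.2 31.1] grip 0.0119 t 28.7 z [ 0.014 -0.001 -1.   ]
(140, 90) [ 0.5177 -0.1484  0.0954] [96 92 93]
(150, 120) [ 0.5219 -0.1369  0.0792] [86 89 85]
(100, 90) [ 0.522  -0.1473  0.1178] [217 216 216]
(60, 85) [ 0.5347 -0.1496  0.1182] [214 212 212]
(20, 90) [ 0.5477 -0.1487  0.1191] [216 215 214]
(130, 200) [ 0.5183 -0.1097  0.119 ] [222 221 220]
(130, 160) [ 0.5167 -0.1237  0.1168] [209 208 208]
(200, 132) [ 0.4912 -0.1317  0.1154] [227 222 222]
(240, 132) [ 0.4773 -0.1309  0.1148] [234 230 229]
(276, 140) [ 0.4649 -0.1274  0.1155] [230 225 224]
(276, 200) [ 0.4662 -0.1057  0.1151] [24 26 24]
```

View pics/w17.png

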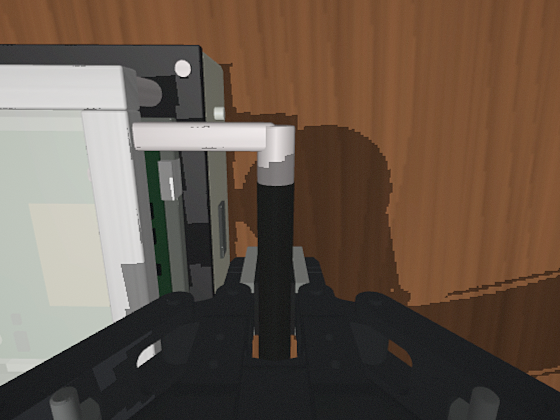

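View pics/s17.png

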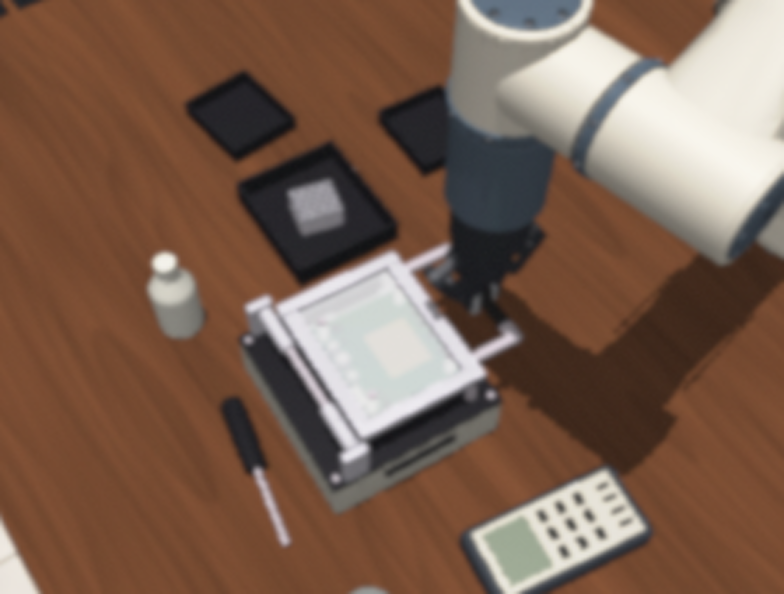

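View pics/t17.png

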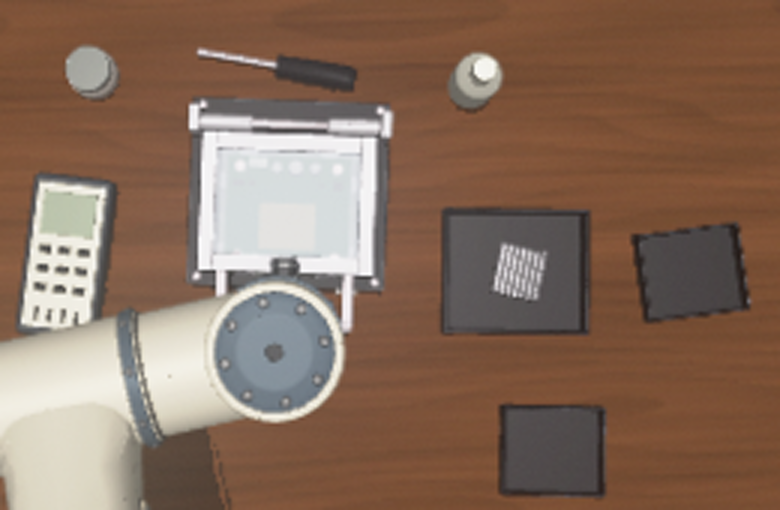

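The gate is level: frame surface at 0.118–0.119 all along, bar centre at ≈0.108–0.110. The sink stands fins up in the tray, and the bystanders have not moved. Holding for about 4 s.

>>> step_arm(moves=[0, 0, 0, 0, 0, 0, 4, 0, 0, 0, 0, 0, 0, 4, 0, 0, 0, 0, 0, 0, 4, 0, 0, 0, 0, 0, 0, 4, 0, 0, 0, 0, 0, 0, 4, 0, 0, 0, 0, 0, 0, 4, 0, 0, 0, 0, 0, 0, 4, 0, 0, 0, 0, 0, 0, 4, 0, 0, 0, 0, 0, 0, 4, 0, 0, 0, 0, 0, 0, 4, 0, 0, 0, 0, 0, 0, 4, 0, 0, 0, 0, 0, 0, 4])

```text
time: 30.35
ee_pos: [0.4693, -0.067, 0.0555]
ee_rot: [0.005, -0.686, 0.728, -0.005]
force: [-1.7, 4.1, 31.5]
grip_width: 0.0119
```

>>> step_arm(moves=[0, 0, 0, 0, 0, 0, 4, 0, 0, 0, 0, 0, 0, 4, 0, 0, 0, 0, 0, 0, 4, 0, 0, 0, 0, 0, 0, 4, 0, 0, 0, 0, 0, 0, 4, 0, 0, 0, 0, 0, 0, 4, 0, 0, 0, 0, 0, 0, 4, 0, 0, 0, 0, 0, 0, 4, 0, 0, 0, 0, 0, 0, 4, 0, 0, 0, 0, 0, 0, 4, 0, 0, 0, 0, 0, 0, 4, 0, 0, 0, 0, 0, 0, 4])

```text
time: 31.85
ee_pos: [0.4693, -0.067, 0.0555]
ee_rot: [0.005, -0.686, 0.728, -0.005]
force: [-3.3, 3.6, 31.4]
grip_width: 0.0122
```

>>> step_arm(moves=[0, 0, 0, 0, 0, 0, 4, 0, 0, 0, 0, 0, 0, 4, 0, 0, 0, 0, 0, 0, 4, 0, 0, 0, 0, 0, 0, 4, 0, 0, 0, 0, 0, 0, 4, 0, 0, 0, 0, 0, 0, 4, 0, 0, 0, 0, 0, 0, 4, 0, 0, 0, 0, 0, 0, 4])

```text
time: 32.85
ee_pos: [0.4693, -0.067, 0.0555]
ee_rot: [0.005, -0.686, 0.728, -0.005]
force: [-2.5, 4.0, 31.6]
grip_width: 0.0115
```

```bash
python3 - <<'E'
from h import *
arc(0)
c=cam('wrist');img,d=robot.snapshot('wrist');P=cloud('wrist',d,c)
for u,v in [(100,90),(20,90),(130,200),(276,140),(276,200)]: print((u,v),P[v,u].round(4))
print(robot.close_job())
E
```

```text
tcp [ 0.4693 -0.067   0.0555] r 0.1938 q 1.8517 lat 0.0003 force [-2.5  4.  31.6] grip 0.0115 t 32.85 z [ 0.014 -0.001 -1.   ]
(100, 90) [ 0.5217 -0.1472  0.1184]
(20, 90) [ 0.5489 -0.1489  0.1175]
(130, 200) [ 0.5187 -0.1095  0.1181]
(276, 140) [ 0.4649 -0.1274  0.1152]
(276, 200) [ 0.4662 -0.106   0.116 ]
the job is handed in; nothing more can be done
None
```

I lifted the heat sink off the board and set it fins up in the largest tray. I then pinched the gate's bar, swung it down and slowed towards the end. I pressed it onto its stops, held it there for more than 4 s, and handed the job in at about 33 s with the bar still held.

**Last checks**
- **Gate:** the frame is level at 0.118–0.119 m. The push was steady at about 31 N against a spring of about 13 N, and the TCP did not move during the hold. The board's contact with the probes can't be seen; I take it from the gate being fully down.
- **Everything else:** the sink lies inside the tray. The other bench objects look where they were at the start. The board stayed in its nest when the sink came off.

**Disagreements**
- **Fingertips:** depth pictures showed the real fingertips about 32 mm short of the reported TCP. My first grasp therefore closed just above the sink. It touched nothing, and I corrected for the offset afterwards.
- **Gate angle:** my estimate from the tool position read 1.85 rad against a nominal 1.83. That is about 4 mm at the bar and fits the calibration and grip offset.

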